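# Snap the lid of the finds box shut

## Robot

A 6-joint arm with a two-finger parallel gripper is mounted at the origin on the work surface. World frame = base frame: x ahead of the robot, y to its left, z up, the work surface at z = 0. Lengths are in m, angles in rad, forces in N, time in s.
With the tool pointing down it reaches from about 0.35 to 0.775 m from the base axis. Payload 7.3 kg.
Tool frame: the origin (TCP) lies midway between the tips of the shut fingers; the grasp point (between the pads) lies 19 mm behind it (r.hold_point_z is the distance from the TCP to the grasp point, in m); z points along the fingers, x is the direction in which the jaws open and shut, and the axes are right-handed (so a half turn about z gives the same grasp; the last joint's range is limited). The gripper opens to 92 mm and grips with 3 to 60 N. Pads are 19 mm wide; open, the fingers measure 130 mm over their backs; the gripper's body (75 mm by 190 mm) begins 47 mm behind the grasp point.
Start: joints at [1.132, 0.342, 1.524, -0, 1.275, -0.146], TCP at [0.152, 0.503, 0.227] pointing down, gripper open.
Joint ranges: [-2.53, 2.53], [-0.77, 2.02], [0.04, 2.7], [-1, 4.14], [0.28, 2.66], [-3.11, 3.11]. Speed limits (rad/s): [2.57, 2.57, 3.14, 3.14, 3.14, 3.14].

## Interface

Orientations are given as a unit quaternion [w, x, y, z].
In Python, from station import r gives the robot as it stands. The module is installed in compiled form; this text tells all that it offers.
- The arm moves only by the shell command python3 -m handwheel 'ROWS' [FORCE]. ROWS is a JSON object of lists of equal length, an entry for each row: "offset": the shift along the world's x, y, z in m, a list of three; "turn": the turn, a rotation vector about the world's x, y, z in rad, a list of three; "fingers": the closure in counts, from 0 (fully open) to 255 (shut). In form: {"offset": [[x, y, z], ...], "turn": [[rx, ry, rz], ...], "fingers": [fingers, ...]}. A call has 1 to 8 rows; each row is the pose to reach, as a shift and turn from the pose measured when the call began; what a row does not reach only later rows make up. A row lasts 1/8 s, in which the tool goes at most 62.5 mm and 10.7 degrees, less where a joint would pass 70% of its speed; a pose out of reach is approached as far as the arm can. A call with a gripper value outside its range is refused whole. The fingers move at their own pace and stop on an object; FORCE is the grip in N (left out, the last holds). Time passes only in rows, so rows that repeat a pose let the fingers close. It gives the time, the measured TCP pose, the force and the opening at its end, in the units of the state.
- r.get_obs(): the state, without advancing time (a new reading comes with each control period).
- r.read_camera(name): name is "side" or "top" or "wrist"; returns a dict with "frame" (420x560x3 uint8, blue, green, red), "mtx" (3x3 intrinsics, pixels), "rvec" (rotation vector, rad) and "tvec" (3), from world to camera coordinates, as OpenCV has them. Camera axes: x right, y down, z forward; pixel columns grow to the right and rows downward; lengths in m; the calibration is good to about 2 mm. A picture is of the moment at which its call begins. There is no depth.
- r.job_done(): hands the job in, once; it reports no verdict.
The state is a dict: "time_s": time; "joint_positions": joint angles; "qd": joint speeds; "joint_torque": joint torques, N m; "ee_pos": TCP position; "ee_rot": TCP orientation; "wrist_force": force on the tool from outside, world axes, zero at the start; "torque": the same for the moment, N m; "opening": finger opening in m.
Only numpy, scipy, OpenCV 4.12 (cv2) and the standard library are available. Lean on these libraries where they do the work, as an engineer would, in place of code of your own. Each camera call takes 0.05 s, during which the arm holds its last target. There are 200 camera calls.

## Task

The lid of the larger finds box is only laid on: press its rim down with the fingertips, one side after another, until the sections on all four sides have clicked shut. Leave the box standing where it is, neither lifted nor shoved along, and do not disturb the other things on the table.

Things in the scene. Friction and masses are not known exactly. Their poses are not given: they have to be found in the camera images.
- finds_box: The larger finds box: clear plastic, full of potsherds (2 kg, loose on the table), white snap-fit lid 160 (x) by 210 (y) mm, its middle panel's top 84 mm above the table. Origin under its centre, z up; at yaw 0 the near long side faces the robot. Between the lid's seated corners the rim is four springy hinged sections, one a side; three or four start sprung up (the far one may be shut).
- near_rim (a point): Middle of the top of the thumb bead on the near long (-x side of the box) rim section, where it is to be pressed; it rides with the section. With the section shut it lies at x -74, y 0, z 88 mm in the box's frame; sprung up it is about 7 mm higher. The section is 30 mm wide and 147 mm long; the bead along it is 10 mm wide, 4 mm high, centred 6 mm in from its outer edge.
- far_rim (a point): Middle of the top of the thumb bead on the far long (+x side of the box) rim section, where it is to be pressed; it rides with the section. With the section shut it lies at x +74, y 0, z 88 mm in the box's frame; sprung up it is about 7 mm higher. The section is 30 mm wide and 147 mm long; the bead along it is 10 mm wide, 4 mm high, centred 6 mm in from its outer edge.
- right_rim (a point): Middle of the top of the thumb bead on the right short (-y side of the box) rim section, where it is to be pressed; it rides with the section. With the section shut it lies at x 0, y -99, z 88 mm in the box's frame; sprung up it is about 7 mm higher. The section is 30 mm wide and 97 mm long; the bead along it is 10 mm wide, 4 mm high, centred 6 mm in from its outer edge.
- left_rim (a point): Middle of the top of the thumb bead on the left short (+y side of the box) rim section, where it is to be pressed; it rides with the section. With the section shut it lies at x 0, y +99, z 88 mm in the box's frame; sprung up it is about 7 mm higher. The section is 30 mm wide and 97 mm long; the bead along it is 10 mm wide, 4 mm high, centred 6 mm in from its outer edge.
- near_section (a joint): Angle of the near long (-x side of the box) rim section about its inner edge, rad: 0 = clicked shut, level with the lid's middle; 0.30 = sprung up, its outer edge about 9 mm high. About 10 N down on the bead starts it, it gives way as it goes, snaps shut by itself from below about 0.12 and then stays shut.
- far_section (a joint): Angle of the far long (+x side of the box) rim section about its inner edge, rad: 0 = clicked shut, level with the lid's middle; 0.30 = sprung up, its outer edge about 9 mm high. About 10 N down on the bead starts it, it gives way as it goes, snaps shut by itself from below about 0.12 and then stays shut.
- right_section (a joint): Angle of the right short (-y side of the box) rim section about its inner edge, rad: 0 = clicked shut, level with the lid's middle; 0.30 = sprung up, its outer edge about 9 mm high. About 10 N down on the bead starts it, it gives way as it goes, snaps shut by itself from below about 0.12 and then stays shut.
- left_section (a joint): Angle of the left short (+y side of the box) rim section about its inner edge, rad: 0 = clicked shut, level with the lid's middle; 0.30 = sprung up, its outer edge about 9 mm high. About 10 N down on the bead starts it, it gives way as it goes, snaps shut by itself from below about 0.12 and then stays shut.
- sherd_a: Bystander: arched clay potsherd, about 76 x 60 mm, 17 mm high, loose, beside the right side of the finds box; origin under its centre.
- sherd_b: Bystander: arched clay potsherd, about 64 x 75 mm, 13 mm high, loose, beyond the far side of the finds box; origin under its centre.
- brush: Bystander: hand brush about 170 mm long, lying beside the left side of the finds box; origin under its middle, handle to its -x.
- jar: Bystander: screw-top jar, 60 mm across, 75 mm tall, standing on the right of the table; origin under its centre.
- tape: Bystander: roll of tape lying flat, 90 mm across, 24 mm high, on the left; origin under its centre.
- cup: Bystander: clay cup, 76 mm across, 70 mm tall, standing on the left; origin under its centre.
- small_box: Bystander: smaller finds box, 120 x 160 mm, 64 mm high, plain one-piece lid already shut, at the right; origin under its centre.

How it is judged:
By the outcome, as a careful person would: the job done as asked, in the order asked, and still so for the second after the job is handed in, with the robot touching nothing.
It also fails if it takes over 40 s, if anything falls off the work surface, if the arm or the gripper's body presses on something with over 40 N, if the wrist force passes 120 N, or if a joint passes its speed limit or range.

## Working session

There is one attempt and no reset: what is moved stays moved. The work goes in short steps, Python scripts to look and compute and a shell command to move; the robot and the scene stay as the last step left them, time stands still between calls to the robot, and variables do not carry over. Pictures are saved under pics/ and viewed, about 8 in all and at most 12, crops included, and the job is handed in when it is done.

```bash
mkdir -p pics; cat > h.py <<'E'
import numpy as np, cv2
from station import r
def shot(n,f):
    d=r.read_camera(n); cv2.imwrite(f,d["frame"]); np.savez(f[:-4]+".npz",**d); return d
def ray(d,uv,z):
    R=cv2.Rodrigues(np.array(d["rvec"],float))[0]; t=np.array(d["tvec"],float).reshape(3)
    c=-R.T@t; v=R.T@np.linalg.inv(d["mtx"])@np.array([uv[0],uv[1],1.0]); return c+v*(z-c[2])/v[2]
def proj(d,p):
    return cv2.projectPoints(np.array(p,float).reshape(-1,3),np.array(d["rvec"],float),np.array(d["tvec"],float),np.array(d["mtx"],float),None)[0].reshape(-1,2)
E
python3 - <<'E'
from h import *
a=shot("top","pics/t0.png");b=shot("side","pics/s0.png")
for d in(a,b):
    R=cv2.Rodrigues(np.array(d["rvec"],float))[0];print(-R.T@np.array(d["tvec"]).reshape(3),d["mtx"][0][0])
o=r.get_obs();print(o["time_s"],o["ee_pos"],o["ee_rot"],o["opening"])
E
```

```text
[ 0.46412217 -0.03873701  1.50811961] 427.8905301985897
[ 0.17304578 -0.62761472  0.91026295] 415.9162967617368
0.1 [0.1513622  0.50235307 0.2261219 ] [ 3.24198455e-04  8.02682350e-01  5.96406400e-01 -5.88156473e-04] 0.09181437487432387
```

View pics/t0.png

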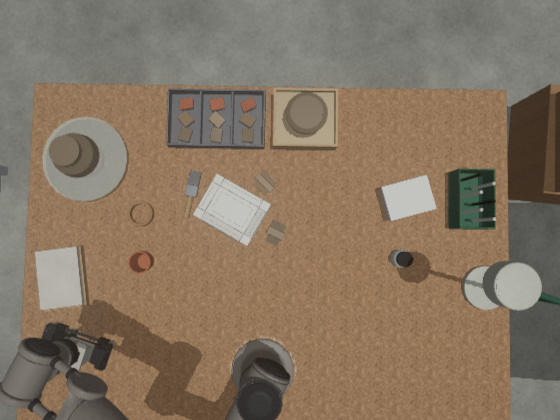

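View pics/s0.png

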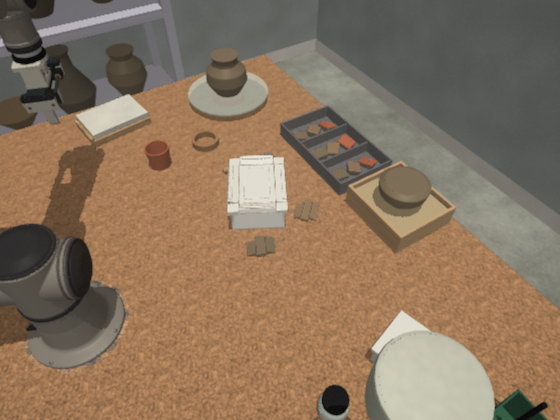

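The top view shows the lid at about (232,210), rotated, with sherds at (275,232) and (264,182) and the brush at (192,190). The base is at about (262,370). Next I measure the lid.

```bash
python3 - <<'E'
from h import *
for n,f,roi in(("top","t0",(180,165,290,255)),("side","s0",(215,145,300,235))):
    d=np.load(f"pics/{f}.npz"); im=d["frame"]; x0,y0,x1,y1=roi; c=im[y0:y1,x0:x1]
    hsv=cv2.cvtColor(c,cv2.COLOR_BGR2HSV); m=((hsv[...,1]<50)&(hsv[...,2]>175)).astype(np.uint8)
    m=cv2.morphologyEx(m,cv2.MORPH_CLOSE,np.ones((5,5)))
    k=max(cv2.findContours(m,0,2)[0],key=cv2.contourArea).reshape(-1,2)+[x0,y0]
    P=np.array([ray(d,p,0.086)[:2] for p in k],np.float32)
    (cx,cy),wh,an=cv2.minAreaRect(P*1000); print(n,cx,cy,wh,an); print(cv2.boxPoints(((cx,cy),wh,an)).round())
    b=cv2.resize(c,None,fx=6.5,fy=6.5,interpolation=cv2.INTER_CUBIC); cv2.imwrite(f"pics/{f}c.png",b)
a,b=[cv2.imread(f"pics/{f}c.png") for f in("t0","s0")]
h=400; z=np.hstack([cv2.resize(i,(int(i.shape[1]*h/i.shape[0]),h)) for i in(a,b)]); z=cv2.resize(z,None,fx=800/z.shape[1],fy=800/z.shape[1]); cv2.imwrite("pics/c1.png",z)
E
```

```text
top 549.3641967773438 112.53109741210938 (208.15602111816406, 158.23358154296875) 61.44434356689453
[[430.  59.]
 [569. -17.]
 [669. 166.]
 [530. 242.]]
side 549.3289794921875 112.02688598632812 (227.20265197753906, 159.94142150878906) 61.39309310913086
[[425.  51.]
 [565. -26.]
 [674. 173.]
 [534. 250.]]
```

View pics/c1.png

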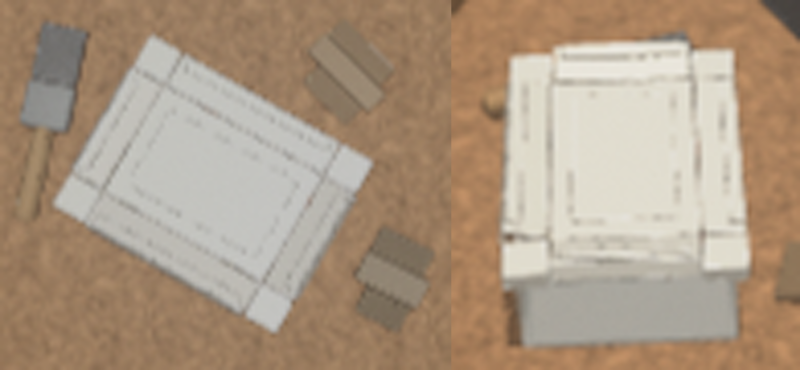

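The top view shows the lid at 208 x 158 mm, against 210 x 160 given. Both views agree on the centre, (0.549, 0.112), with yaw about -28.6°. At least three sections look raised. In world coordinates the rim points are:

- near (0.484, 0.148)
- far (0.614, 0.077)
- right (0.502, 0.026)
- left (0.597, 0.199)

I'm going above the near rim with the fingers shut and the jaws along the rim.

```bash
python3 -m handwheel '{"offset":[[0.333,-0.354,0],[0.333,-0.354,0],[0.333,-0.354,0],[0.333,-0.354,0],[0.333,-0.354,0],[0.333,-0.354,0],[0.333,-0.354,0],[0.333,-0.354,0]],"turn":[[0,0,-0.206],[0,0,-0.206],[0,0,-0.206],[0,0,-0.206],[0,0,-0.206],[0,0,-0.206],[0,0,-0.206],[0,0,-0.206]],"fingers":[255,255,255,255,255,255,255,255]}' 20
```

```text
time_s: 1.1
ee_pos: [0.4856, 0.1462, 0.2258]
ee_rot: [0.0, 0.86, 0.51, -0.001]
wrist_force: [0.9, 0.0, -0.8]
opening: 0.0166
```

```bash
python3 -m handwheel '{"offset":[[-0.001,0.002,-0.06],[-0.001,0.002,-0.121],[-0.001,0.002,-0.121]],"turn":[[0,0,0],[0,0,0],[0,0,0]],"fingers":[255,255,255]}'; python3 - <<'E'
from h import *
o=r.get_obs();print(o["ee_pos"],o["wrist_force"],o["opening"])
d=shot("side","pics/s1.png"); w=shot("wrist","pics/w1.png")
c=cv2.resize(d["frame"][110:250,180:340],None,fx=3,fy=3,interpolation=cv2.INTER_CUBIC)
cv2.imwrite("pics/c2.png",np.hstack([cv2.resize(c,(400,350)),cv2.resize(w["frame"],(400,350))]))
E
```

```text
time_s: 1.48
ee_pos: [0.4817, 0.1475, 0.1014]
ee_rot: [-0.002, 0.86, 0.51, -0.005]
wrist_force: [-0.1, -0.1, 0.4]
opening: 0.0007
[0.48167139 0.14754004 0.10136191] [-0.05139024 -0.12182824  0.41590871] 0.0007059054839945129
```

View pics/c2.png

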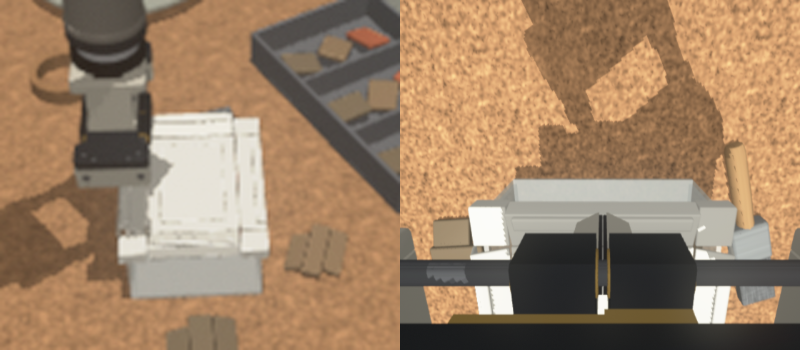

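The fingertips are over the middle of the near rim section (wrist crop about (603,230)), with no contact yet. Pressing in small steps.

```bash
python3 -m handwheel '{"offset":[[0.003,0,-0.004],[0.003,0,-0.008],[0.003,0,-0.011],[0.003,0,-0.013]],"turn":[[0,0,0],[0,0,0],[0,0,0],[0,0,0]],"fingers":[255,255,255,255]}'
```

```text
time_s: 2.08
ee_pos: [0.4881, 0.1488, 0.094]
ee_rot: [0.0, 0.86, 0.51, -0.0]
wrist_force: [-4.0, 2.9, 7.8]
opening: 0.0003
```

```bash
python3 -m handwheel '{"offset":[[-0.002,0.001,-0.002],[-0.002,0.001,-0.004],[-0.002,0.001,-0.006],[-0.002,0.001,-0.007]],"turn":[[0,0,0],[0,0,0],[0,0,0],[0,0,0]],"fingers":[255,255,255,255]}'
```

```text
time_s: 2.58
ee_pos: [0.486, 0.1499, 0.0878]
ee_rot: [0.0, 0.86, 0.51, -0.0]
wrist_force: [-4.9, -0.3, 17.8]
opening: 0.0005
```

At z = 87.8 mm the force is firm at 18 N, so the section is at its stop and shut. Lift, then go to the far side.

```bash
python3 -m handwheel '{"offset":[[0,0,0.03],[0.06,-0.034,0.03],[0.128,-0.073,0.03],[0.128,-0.073,0.03],[0.128,-0.073,0.02],[0.128,-0.073,0.02]],"turn":[[0,0,0],[0,0,0],[0,0,0],[0,0,0],[0,0,0],[0,0,0]],"fingers":[255,255,255,255,255,255]}'; python3 - <<'E'
from h import *
d=shot("side","pics/s2.png"); w=shot("wrist","pics/w2.png")
c=cv2.resize(d["frame"][110:250,180:340],None,fx=3,fy=3,interpolation=cv2.INTER_CUBIC)
cv2.imwrite("pics/c3.png",np.hstack([cv2.resize(c,(400,350)),cv2.resize(w["frame"],(400,350))]))
print(r.get_obs()["ee_pos"],r.get_obs()["wrist_force"])
E
```

```text
time_s: 3.32
ee_pos: [0.6119, 0.0775, 0.1059]
ee_rot: [-0.001, 0.86, 0.51, -0.002]
wrist_force: [0.0, -0.2, 0.9]
opening: 0.0006
[0.61270424 0.07776372 0.1074111 ] [ 0.72389091 -0.08089703  0.7183324 ]
```

View pics/c3.png

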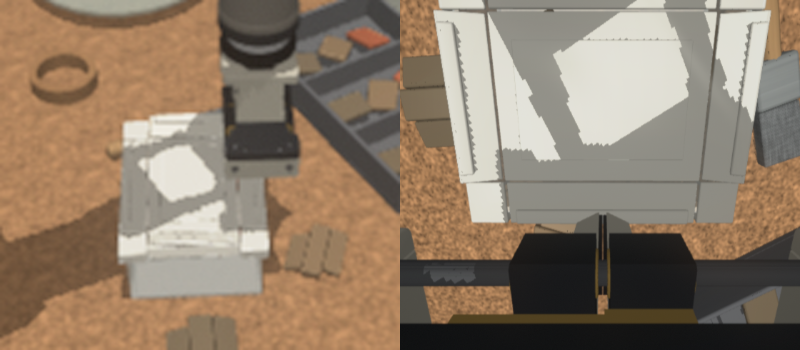

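The wrist view shows the lid's far edge at crop row about 222, right at the fingertips. I'll check that with the calibration.

```bash
python3 - <<'E'
from h import *
c=np.array([.5494,.1125]);X=np.array([.878,-.479]);Y=np.array([.479,.878])
d=np.load("pics/w2.npz")
P=lambda x,y,z:[*(c+x*X+y*Y),z]
for s,q in(("tcp",[.6127,.0778,.1074]),("c+-",P(.08,-.105,.084)),("c++",P(.08,.105,.084)),("c-+",P(-.08,.105,.084)),("c--",P(-.08,-.105,.084))):
    u=proj(d,q)[0]; print(s,u,"crop",400+u[0]*400/560,u[1]*350/420)
# measured corners in the crop -> world
for uv in((472,222),(732,222)):
    p=ray(d,((uv[0]-400)*1.4,uv[1]*1.2),.084)[:2]-c; print(p@X,p@Y)
E
```

```text
tcp [284.20932354 274.79790439] crop 603.0066596709112 228.99825365680167
c+- [102.58106032 267.71557416] crop 473.2721859418823 223.0963117960222
c++ [466.52221693 267.78104801] crop 733.2301549464455 223.15087334555997
c-+ [524.97821632 -63.44721801] crop 774.9844402294767 -52.87268167350346
c-- [ 44.63525617 -62.91472953] crop 431.88232583248976 -52.42894127863785
0.07918689927626121 -0.10592924139419375
0.07914642325144665 0.10390251650920226
```

The wrist view agrees with the box pose to within 1 mm. Pressing the far rim.

```bash
python3 -m handwheel '{"offset":[[0.001,0,-0.006],[0.001,0,-0.011],[0.001,0,-0.015],[0.001,0,-0.017],[0.001,0,-0.019],[0.001,0,-0.020]],"turn":[[0,0,0],[0,0,0],[0,0,0],[0,0,0],[0,0,0],[0,0,0]],"fingers":[255,255,255,255,255,255]}'
```

```text
time_s: 4.18
ee_pos: [0.6138, 0.0778, 0.0881]
ee_rot: [-0.0, 0.86, 0.511, -0.001]
wrist_force: [-2.6, 0.3, 8.2]
opening: 0.0002
```

```bash
python3 -m handwheel '{"offset":[[0,0,-0.001],[0,0,-0.0015]],"turn":[[0,0,0],[0,0,0]],"fingers":[255,255]}'; python3 -c "
from h import *
print(r.get_obs()['joint_positions'])"
```

```text
time_s: 4.42
ee_pos: [0.6139, 0.0777, 0.088]
ee_rot: [-0.0, 0.86, 0.511, -0.0]
wrist_force: [-5.2, 0.3, 10.8]
opening: 0.0004
[ 2.26260087e-03  6.41937760e-01  1.42703897e+00 -1.42799872e-04
  1.07345602e+00 -1.06944892e+00]
```

The far section is level at its stop (z 88.0 mm, 11 N). Now up and over to the right side, with a quarter turn.

```bash
python3 -m handwheel '{"offset":[[0,0,0.04],[-0.05,-0.02,0.04],[-0.112,-0.052,0.04],[-0.112,-0.052,0.04],[-0.112,-0.052,0.04],[-0.112,-0.052,0.04],[-0.112,-0.052,0.04],[-0.112,-0.052,0.04]],"turn":[[0,0,-0.18],[0,0,-0.36],[0,0,-0.54],[0,0,-0.72],[0,0,-0.9],[0,0,-1.08],[0,0,-1.26],[0,0,-1.44]],"fingers":[255,255,255,255,255,255,255,255]}'
python3 -m handwheel '{"offset":[[0,0,0],[0,0,-0.02],[0,0,-0.02]],"turn":[[0,0,-0.14],[0,0,-0.14],[0,0,-0.14]],"fingers":[255,255,255]}'; python3 -c "
from h import *
w=shot('wrist','pics/w3.png');o=r.get_obs();print(o['ee_pos'],proj(w,o['ee_pos']))
cv2.imwrite('pics/c4.png',w['frame'])"
```

```text
time_s: 5.42
ee_pos: [0.502, 0.0257, 0.1282]
ee_rot: [-0.0, 0.983, -0.186, 0.0]
wrist_force: [0.0, 0.4, -0.4]
opening: 0.0001
time_s: 5.8
ee_pos: [0.5011, 0.0257, 0.1073]
ee_rot: [-0.0, 0.967, -0.254, -0.001]
wrist_force: [0.7, -0.1, 0.8]
opening: 0.0006
[0.50170111 0.02567165 0.10806811] [[284.64258004 273.70463436]]
```

View pics/c4.png

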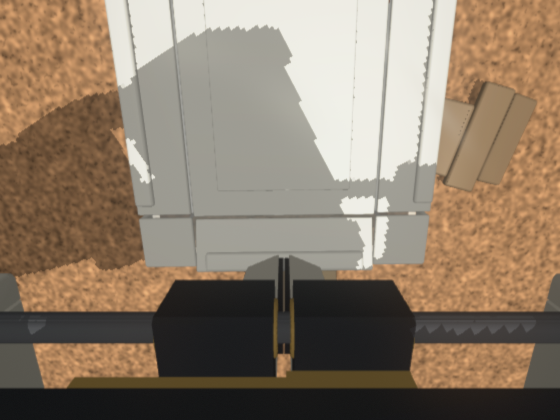

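The right rim section runs across at row about 270, centred at col 284, with the fingertips over it. Its outer edge stands lower in the picture than its corners (row 265), so it is raised. Pressing.

```bash
python3 -m handwheel '{"offset":[[0,0,-0.006],[0,0,-0.011],[0,0,-0.014],[0,0,-0.017],[0,0,-0.019],[0,0,-0.021],[0,0,-0.022]],"turn":[[0,0,0],[0,0,0],[0,0,0],[0,0,0],[0,0,0],[0,0,0],[0,0,0]],"fingers":[255,255,255,255,255,255,255]}'
```

```text
time_s: 6.72
ee_pos: [0.5019, 0.0257, 0.0876]
ee_rot: [-0.0, 0.967, -0.254, 0.0]
wrist_force: [-6.7, -0.2, 22.6]
opening: 0.0006
```

At its stop: 87.6 mm, 23 N. Left side next, (0.597, 0.199).

```bash
python3 -m handwheel '{"offset":[[0,0,0.035],[0.03,0.05,0.035],[0.06,0.1,0.035],[0.095,0.173,0.035],[0.095,0.173,0.03],[0.095,0.173,0.02],[0.095,0.173,0.02]],"turn":[[0,0,0],[0,0,0],[0,0,0],[0,0,0],[0,0,0],[0,0,0],[0,0,0]],"fingers":[255,255,255,255,255,255,255]}'; python3 -c "
from h import *
w=shot('wrist','pics/w4.png');o=r.get_obs();print(o['ee_pos'],proj(w,o['ee_pos']))
d=shot('side','pics/s4.png');cv2.imwrite('pics/c5.png',np.hstack([cv2.resize(d['frame'][110:250,180:340],(400,350)),cv2.resize(w['frame'],(400,350))]))"
```

```text
time_s: 7.6
ee_pos: [0.5955, 0.1971, 0.106]
ee_rot: [0.001, 0.967, -0.255, -0.002]
wrist_force: [-0.6, -0.4, 0.2]
opening: 0.0007
[0.59601779 0.1969666  0.10681018] [[284.55492423 273.94213084]]
```

View pics/c5.png

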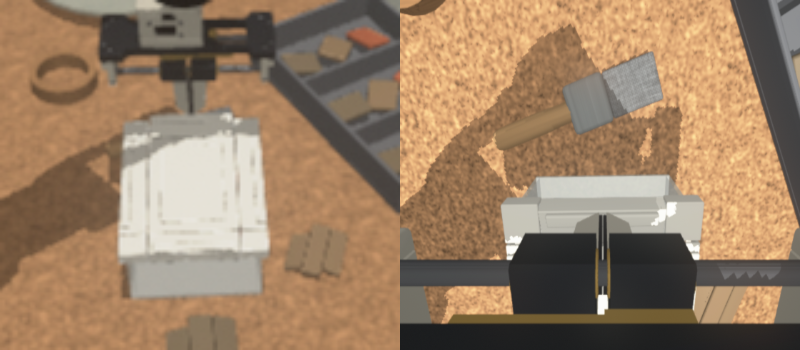

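The left section is still sprung up, with its outer edge at crop row about 177. The near, right and far sections look flat. Pressing.

```bash
python3 -m handwheel '{"offset":[[0.001,0.002,-0.005],[0.001,0.002,-0.01],[0.001,0.002,-0.013],[0.001,0.002,-0.016],[0.001,0.002,-0.018],[0.001,0.002,-0.020],[0.001,0.002,-0.0205]],"turn":[[0,0,0],[0,0,0],[0,0,0],[0,0,0],[0,0,0],[0,0,0],[0,0,0]],"fingers":[255,255,255,255,255,255,255]}'
```

```text
time_s: 8.57
ee_pos: [0.5975, 0.199, 0.0879]
ee_rot: [-0.0, 0.967, -0.255, -0.0]
wrist_force: [-3.3, -0.3, 10.7]
opening: 0.0007
```

At its stop. Lift clear and check.

```bash
python3 -m handwheel '{"offset":[[0,0,0.06],[0,0,0.12],[-0.04,0.04,0.14],[-0.09,0.08,0.14],[-0.14,0.12,0.14],[-0.19,0.16,0.14],[-0.24,0.2,0.14],[-0.28,0.23,0.14]],"turn":[[0,0,0],[0,0,0],[0,0,0],[0,0,0],[0,0,0],[0,0,0],[0,0,0],[0,0,0]],"fingers":[255,255,255,255,255,255,255,255]}'; python3 - <<'E'
from h import *
def rect(d,roi,z=.086):
    x0,y0,x1,y1=roi;hsv=cv2.cvtColor(d["frame"][y0:y1,x0:x1],cv2.COLOR_BGR2HSV); m=((hsv[...,1]<50)&(hsv[...,2]>175)).astype(np.uint8)
    m=cv2.morphologyEx(m,cv2.MORPH_CLOSE,np.ones((5,5)))
    k=max(cv2.findContours(m,0,2)[0],key=cv2.contourArea).reshape(-1,2)+[x0,y0]
    return cv2.minAreaRect(np.array([ray(d,p,z)[:2]*1000 for p in k],np.float32))
a=shot("top","pics/t5.png");b=shot("side","pics/s5.png")
print(rect(a,(180,165,290,255)),rect(b,(215,145,300,235)))
a0=np.load("pics/t0.npz")["frame"];D=cv2.absdiff(a0,a["frame"]).max(2)
for n,(u,v) in dict(sa=(275,232),sb=(264,182),brush=(192,190),jar=(402,259),tape=(141,214),cup=(141,262),small=(408,198)).items(): print(n,(D[v-18:v+18,u-18:u+18]>40).sum())
s0=cv2.imread("pics/s0.png")
f=lambda i:cv2.resize(i[135:265,140:330],(400,274),interpolation=cv2.INTER_CUBIC)
g=lambda i:cv2.resize(i[150:280,120:310],(400,274),interpolation=cv2.INTER_CUBIC)
cv2.imwrite("pics/c6.png",np.vstack([np.hstack([f(s0),f(b["frame"])]),np.hstack([g(a0),g(a["frame"])])]))
print(r.get_obs()["wrist_force"],r.get_obs()["time_s"])
E
```

```text
time_s: 9.57
ee_pos: [0.3156, 0.4299, 0.2277]
ee_rot: [0.0, 0.967, -0.255, -0.0]
wrist_force: [1.0, 1.5, 0.0]
opening: 0.0005
((549.9337158203125, 112.35414123535156), (208.28057861328125, 160.08056640625), 61.394737243652344) ((549.1365356445312, 110.764404296875), (214.86239624023438, 159.84434509277344), 61.287635803222656)
sa 0
sb 0
brush 0
jar 0
tape 0
cup 362
small 0
[ 0.53281895 -0.30153392  0.59462675] 9.675
```

View pics/c6.png

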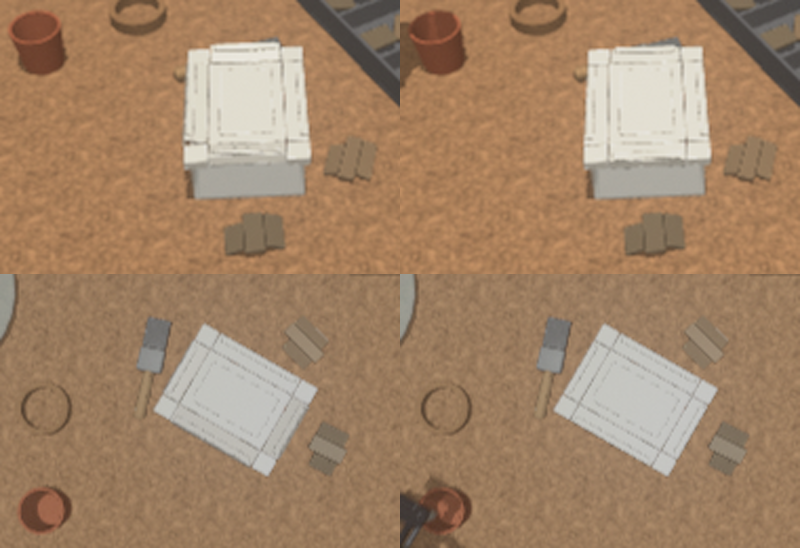

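The outlines are flat now and the box pose is unchanged to about 1 mm. The cup difference in the top view is the arm passing over it; the side view shows the cup unmoved. One zoom on the lid before handing in.

```bash
python3 - <<'E'
from h import *
s=[cv2.resize(cv2.imread(f"pics/{n}.png")[148:232,220:296],(400,442),interpolation=cv2.INTER_CUBIC) for n in("s0","s5")]
cv2.imwrite("pics/c7.png",np.hstack(s))
E
```

```text
(no output)
```

View pics/c7.png

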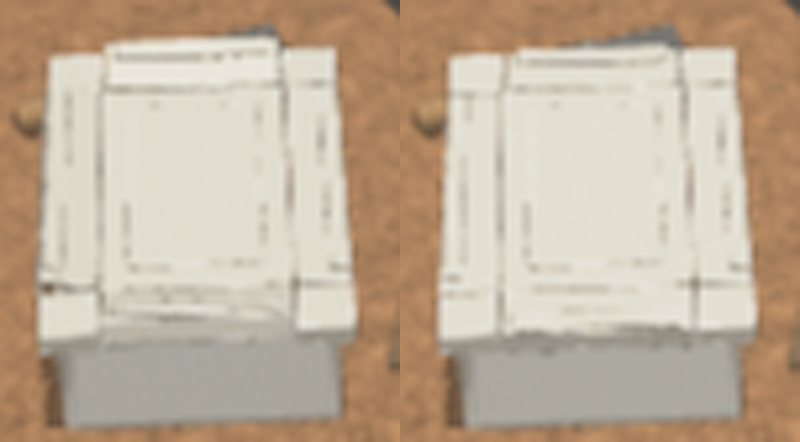

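All four sections now lie flush with the corners. Before, the left (top), near (left) and right (bottom) ones were up, and the far one was already shut. Handing in.

```bash
python3 -c "
from station import r
print(r.job_done(), r.get_obs()['time_s'])"
```

```text
the job is handed in; nothing more can be done
the job is handed in; nothing more can be done
```

The lid of the larger finds box looks shut on all four sides, and I handed the job in at about 10 s of the 40 s allowed. I pressed the rim beads with the shut fingertips in the order near, far, right, left.

- **Clicked shut:** each press ended at a hard stop with the bead top at 87.6–88.1 mm, against 88 mm given for shut. The readings at the stops were 11–23 N. The final side view shows every section flush with the lid's corners. The far section appears to have been shut from the start; I pressed it anyway.
- **Box position:** the top view puts the box's centre within 1 mm and 0.1° of where it began. The side view's fitted centre shifted by about 1.3 mm. I put that down to the raised left section no longer being in its outline, not to the box moving.
- **Other things on the table:** the top view shows no change around the sherds, brush, jar, tape and small box. The check did flag a difference at the cup, because the arm was over it in that picture. The cup looks unmoved in the side view, and the fingertips stayed about 0.23 m up there.

The robot ended clear of everything.

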